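# Rock the source carrier out of its shielded housing and hold it clear

### The arm

A 6-joint arm with a two-finger parallel gripper is mounted at the origin on a cart in front of the work surface, level with it; the furniture and walls round the work are solid. World frame = base frame: x ahead of the robot, y to its left, z up, the work surface at z = 0. Lengths are in m, angles in rad, forces in N, time in s.
With the tool pointing down it reaches from about 0.35 to 0.8 m from the base axis. Payload 7.3 kg.
Tool frame: the origin (TCP) lies midway between the tips of the shut fingers; the grasp point (between the pads) lies 19 mm behind it; z points along the fingers, y is the direction in which the jaws open and shut (so a half turn about z gives the same grasp; the last joint's range is limited). The gripper opens to 85 mm and grips with 20 to 120 N. Pads are 22 mm wide; open, the fingers measure 114 mm over their backs; the gripper's body (76 mm by 85 mm) begins 54 mm behind the grasp point. The pads swing forward as they close: fully open they stand 13 mm farther back than shut.
Start: joints at [-1.477, 0.342, 1.524, -0, 1.275, -0.146], TCP at [0.125, -0.51, 0.231] pointing down, gripper open.
Joint ranges: [-2.53, 2.53], [-0.77, 2.02], [0.04, 2.7], [-1, 4.14], [0.28, 2.66], [-3.11, 3.11]. Speed limits (rad/s): [2.57, 2.57, 3.14, 3.14, 3.14, 3.14].

### API

Orientations are given as a unit quaternion [x, y, z, w].
In Python, from cell import r gives the robot as it stands.
- The arm moves only by the tool carry_out, never from a script. Its argument "series" is a list of rows, each an object with "delta_pos": the shift along the tool's x, y, z in cm, a list of three; "spin": the turn about the tool's z in rad; "grip": the opening, from -1 (shut) to 1 (fully open). A call has exactly 8 rows; each row shifts and turns the commanded pose from where the row before left it, along the tool's axes as they then stand; what a row does not reach is not made up. A row lasts 1/8 s, in which the tool goes at most 62.5 mm and 10.7 degrees, less where a joint would pass 70% of its speed; a pose out of reach is approached as far as the arm can. A call is refused whole if a number of a shift passes 6.25 or a number of a turn 0.188, either way. A call with a gripper value outside its range is refused whole. The fingers move at their own pace and stop on an object; the grip force is fixed at half the most. Time passes only in rows, so rows that do not move let the fingers close, or fill a call up. It gives the time, the measured TCP pose, the force and the opening at its end, in the units of the state.
- r.get_obs(): the state, without advancing time (a new reading comes with each control period).
- r.camera(name): name is "scene" or "top"; returns the picture (420x560x3 uint8, red, green, blue); there is no depth.
- r.get_calibration(name): a dict with "fx", "fy", "cx", "cy" (pixels), "dist_coeffs" ([k1, k2, p1, p2, k3] as OpenCV has them; the pictures are not rectified), "R" (3x3) and "t" (3): a world point X has camera coordinates R X + t. Camera axes: x right, y down, z forward; pixel columns grow to the right and rows downward; lengths in m; the calibration is good to about 2 mm. A picture is of the moment at which its call begins. get_calibration takes no time and is no camera call.
- r.sign_off(): hands the job in, once; it reports no verdict.
Trained networks look in the newest picture that a camera, given by its name, has taken for a name from the list of things; names that differ only in an ending like _2 or _b are one class to them, and where a whole thing is asked for, a point or a joint stands for the part that bears it (a point fixed in the world has none). Each returns a list of dicts, best first, with "confidence" (0 to 1); they miss things now and then, are a little off and sometimes report something else, mostly with a low value. They report only what shows in the picture. A call takes as long as a camera call.
- r.look_for(camera, query): "point" ([column, row] in pixels, amid what is visible of it).
- r.silhouettes(camera, query): "region" (420x560 bool, what is visible of it) and "point" ([column, row] in pixels, amid what is visible of it).
The state is a dict: "clock": time; "joint_positions": joint angles; "dq": joint speeds; "tau": joint torques, N m; "tcp_pos": TCP position; "orientation": TCP orientation; "ft_force": force on the tool from outside, world axes, zero at the start; "ft_torque": the same for the moment, N m; "grip_width": finger opening in m.
Only numpy, scipy, OpenCV 4.12 (cv2) and the standard library are available. Lean on these libraries where they do the work, as an engineer would, in place of code of your own. Each camera call takes 0.05 s, during which the arm holds its last target.

### The job

Lift the loose cover plate off the two pins of the source housing and lay it flat on the free worktop beside the housing. Then take the carrier by its tab and rock it out of its tight well instead of pulling it straight: first tip its yellow-marked end up past its sprung roller while the plain end stays down, then rock it back the other way, keeping the yellow end low on its roller, until the plain end comes up past its roller too. Finish while still holding the carrier: upright, still, just clear of the housing (no more than about 5 cm above it) and over its well; do not put it down or let go, and leave everything else on the worktop where it is.

Things in the scene. Friction and masses are not known exactly. Their poses are not given: they have to be found in the camera images.
- housing: Source housing, screwed down: dark base plate 130 x 116 x 10 mm; on it a grey block 76 x 110 mm (x, y), top 30 mm above the worktop, with a channel along y. Origin: centre of its underside, on the worktop; z up. Yaw within +-0.4 rad. Steel posts 14 mm thick at x = +-50 mm, y = 0, shoulders at z = 79 mm (cover rests there), 8 mm pins on them up to z = 91 mm. A yellow stripe marks its +y side.
- housing_well (a point): Middle of the housing's well at its floor, 10 mm above the worktop, on the housing's axis. The well is 33 mm (x) by 59 mm (y). Its end walls (+-y) are 22 mm high above the worktop, with the channel above them running out to +-y; its side walls (+-x) are 30 mm high.
- yellow_roller (a point): Rest axis of the sprung steel roller at the well's yellow (+y) end: y = +28.5 mm, z = 19.5 mm in the housing; it lies along x, radius 4 mm, so its tip reaches in to y = +24.5 mm. It can be pushed outwards up to 6 mm by 12 N at first, 20 N at the end.
- plain_roller (a point): The same for the equal roller at the well's plain (-y) end: y = -28.5 mm, z = 19.5 mm in the housing.
- cover: Loose steel-grey metal cover plate 130 x 90 x 5 mm (x, y, z), 0.15 kg, resting level on the post shoulders above the carrier, with 12 mm holes at x = +-50 mm over the pins and a round black knob in the middle. Origin: centre of its underside. It must rise more than 12 mm to leave the pins. The worktop within 0.28 m to the right (-y) of the housing's origin is free for it.
- cover_knob (a point): Middle of the head of the cover's knob, 27 mm above the plate's underside; the head is 26 mm in diameter, 20 mm tall, its top 37 mm above the plate's underside.
- carrier: Source carrier, about 0.3 kg, 66 mm tall, standing on the well floor under the cover, axes along the housing's. Origin: centre of its underside; z up. Flat foot 28 x 56 x 6 mm (x, y, z) with round ends (radius 3 mm) that sit under the two rollers, brass barrel 24 mm thick from z = 6 to 34 mm, grip tab on top. Pulled straight up, both rollers together resist with many tens of newtons.
- carrier_tab (a point): Grip point on the carrier's axis, 52 mm above its underside. The tab is 28 mm wide (x), 14 mm thick (y), from 34 to 66 mm above the underside. Grip it across its thickness (fingers closing along y), so that tipping the gripper about x tips the carrier.
- carrier_yellow_end (a point): Axis of the foot's round end at y = +25 mm, z = 3 mm in the carrier, the side marked yellow on the tab's +y face and top. With the other end as pivot on the well floor, this end meets the roller at once, passes it at about 7 degrees of tip and stands on top of it at about 15 degrees, its axis then about 26 mm above the worktop.
- carrier_plain_end (a point): Axis of the foot's other round end, y = -25 mm, z = 3 mm in the carrier, no marking. With the yellow end as pivot on top of its roller (it may be slid 3 to 4 mm outwards over the roller first, which frees this end more easily), this end comes above its own roller when the carrier is about level again.
- survey_meter: Yellow hand contamination monitor, 120 x 66 x 56 mm, a bystander to the left; origin at the centre of its underside.
- lead_pig: Small grey lead pot with lid, 46 mm in diameter, 84 mm tall, a bystander behind the housing; origin at the centre of its underside.
- vial: Small vial with blue cap, 22 mm in diameter, 46 mm tall, a bystander behind; origin at the centre of its underside.
- timer: White digital timer, 35 x 62 x 58 mm, a bystander behind; origin at the centre of its underside.
- kidney_dish: Kidney-shaped dish, 114 x 217 x 36 mm, a bystander at the back right; origin at the centre of its underside.

How it is judged:
By the outcome, as a careful person would: the job done as asked, in the order asked, and still so for the second after the job is handed in, while the arm keeps its last pose, push and grip.
It also fails if it takes over 45 s, if anything falls off the work surface, if the arm or the gripper's body presses on something with over 40 N, if the wrist force passes 120 N, or if a joint passes its speed limit or range.

## Working session

There is one attempt and no reset: what is moved stays moved. The work goes in short steps, Python scripts to look and compute and a tool call to move; the robot and the scene stay as the last step left them, time stands still between calls to the robot, and variables do not carry over. Pictures are saved under pics/ and viewed, and the job is handed in when it is done.

Besides the shell and the picture viewer there is one more tool, called after ">>>" as name([rows], argument=value, ...), one row to a line, values as JSON. carry_out: Moves the arm, as the interface text tells. Its arguments: {"type":"object","properties":{"series":{"type":"array"}},"required":["series"]}

```bash
ls; mkdir -p pics; python3 - <<'E'
from cell import r
import cv2
o=r.get_obs()
for k,v in o.items(): print(k,v)
for n in("scene","top"):
    im=r.camera(n); cv2.imwrite(f"pics/{n}0.png",im[:,:,::-1]); c=r.get_calibration(n); print(n,c)
    for q in("housing","cover_knob","cover","carrier"):
        print(q,[(d["confidence"],d["point"]) for d in r.look_for(n,q)][:3])
E
```

```text
pics
clock 0.0
joint_positions [-1.47698866e+00  3.42740047e-01  1.52501337e+00  3.46585491e-05
  1.27540730e+00 -1.45994422e-01]
dq [ 0.00065348 -0.00114442  0.00112024 -0.00043148  0.00099142  0.00039822]
tau [-2.61902796e-04 -4.33671784e+01 -2.46009529e+01 -2.37443082e-04
  7.89075420e-03 -2.30541474e-06]
tcp_pos [ 0.12468976 -0.50956622  0.23061825]
orientation [ 9.92820777e-01  1.19608907e-01  3.70248417e-05 -7.83332622e-04]
ft_force [ 0.96072822  0.61677519 -0.65698357]
ft_torque [-0.06813516 -0.01034403  0.03521798]
grip_width 0.08549347785246542
scene {'fx': 454.8611109454093, 'fy': 454.8611109454093, 'cx': 277.51714143447913, 'cy': 208.19115190919445, 'dist_coeffs': array([-0.04121209,  0.        ,  0.        ,  0.        ,  0.        ]), 'R': array([[ 0.70783765, -0.70630688, -0.00982113],
       [-0.33155072, -0.31992818, -0.88753596],
       [ 0.62373069,  0.63148757, -0.46063377]]), 't': array([-0.35678846,  0.28494311,  0.76109155])}
housing [(0.56, [224.3, 236.8])]
cover_knob [(0.63, [221.0, 210.4])]
cover [(0.68, [220.3, 207.7])]
carrier [(0.55, [292.4, 208.3]), (0.49, [224.0, 226.3])]
top {'fx': 503.8476375961634, 'fy': 503.8476375961634, 'cx': 280.04963233342255, 'cy': 211.12164480180473, 'dist_coeffs': array([-0.03031629,  0.        ,  0.        ,  0.        ,  0.        ]), 'R': array([[-0.02675388, -0.99963449,  0.00388773],
       [-0.99087378,  0.02600503, -0.13226067],
       [ 0.13211123, -0.00739074, -0.99120734]]), 't': array([0.06048315, 0.57008378, 1.39157931])}
housing [(0.7, [253.7, 250.3])]
cover_knob [(0.82, [238.8, 245.7])]
cover [(0.9, [236.7, 247.2])]
carrier []
```

View pics/scene0.png

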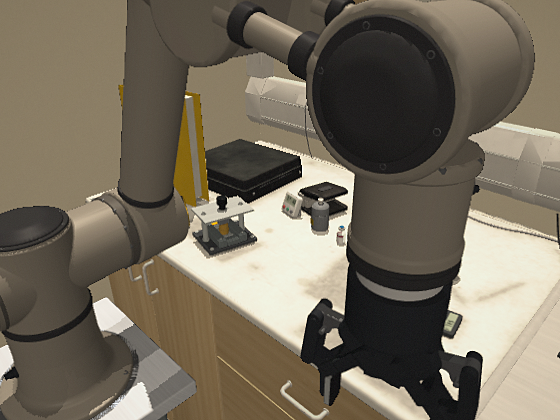

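View pics/top0.png

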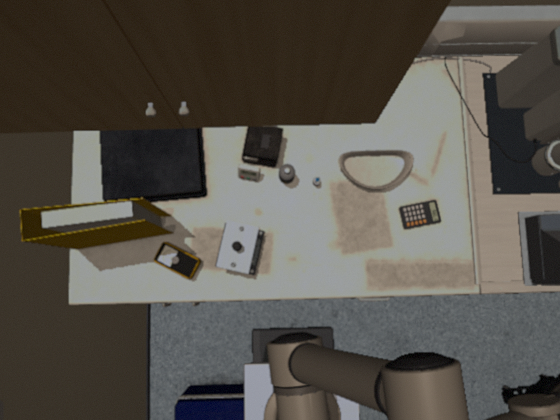

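```bash
cat > h.py <<'E'
import numpy as np, cv2
from cell import r
def ray(n,uv):
    c=r.get_calibration(n);K=np.array([[c["fx"],0,c["cx"]],[0,c["fy"],c["cy"]],[0,0,1]])
    p=cv2.undistortPoints(np.array([[uv]],float),K,c["dist_coeffs"])[0,0]
    R=c["R"];o=-R.T@c["t"];d=R.T@np.array([p[0],p[1],1]);return o,d
def atz(n,uv,z):
    o,d=ray(n,uv);return o+d*(z-o[2])/d[2]
def tri(a,b):
    A=[];B=[]
    for n,uv in((("scene",a)),(("top",b))):
        o,d=ray(n,uv);d=d/np.linalg.norm(d);P=np.eye(3)-np.outer(d,d);A.append(P);B.append(P@o)
    return np.linalg.lstsq(np.vstack(A),np.hstack(B),rcond=None)[0]
def proj(n,X):
    c=r.get_calibration(n);K=np.array([[c["fx"],0,c["cx"]],[0,c["fy"],c["cy"]],[0,0,1]])
    return cv2.projectPoints(np.atleast_2d(np.array(X,float)),cv2.Rodrigues(c["R"])[0],c["t"],K,c["dist_coeffs"])[0][:,0]
def crop(n,im,name,u0,v0,w,h,s):
    cv2.imwrite(name,cv2.resize(im[v0:v0+h,u0:u0+w,::-1],None,fx=s,fy=s,interpolation=cv2.INTER_CUBIC))
E
python3 - <<'E'
from h import *
crop("t",r.camera("top"),"pics/topz.png",200,205,90,80,7)
crop("s",r.camera("scene"),"pics/scz.png",180,185,90,80,7)
print(tri([221,210.4-6],[238.8,245.7]))
m=r.silhouettes("top","cover")[0]["region"].astype(np.uint8)
cn=max(cv2.findContours(m,0,2)[0],key=cv2.contourArea)
b=cv2.boxPoints(cv2.minAreaRect(cn));print(b)
P=np.array([atz("top",x,.084) for x in b]);print(P,np.linalg.norm(P-np.roll(P,1,0),axis=1),P.mean(0))
m=r.silhouettes("top","housing");print([(d["confidence"],d["point"]) for d in m])
print("knob z.106",atz("top",[238.8,245.7],.110), atz("scene",[221,204],.11))
for q in ("survey_meter","lead_pig","vial","timer","kidney_dish"):
    print(q,[(d["confidence"],atz("top",d["point"],.03).round(3)) for d in r.look_for("top",q)][:2])
E
```

```text
[0.471574   0.16002767 0.09775383]
[[215.97072 267.13657]
 [226.0829  219.94633]
 [259.0683  227.01465]
 [248.9561  274.2049 ]]
[[0.41705618 0.22307196 0.084     ]
 [0.54483346 0.19404591 0.084     ]
 [0.52302901 0.10418607 0.084     ]
 [0.39574824 0.13422503 0.084     ]] [0.09136633 0.13103261 0.09246742 0.13077742] [0.47016672 0.16388224 0.084     ]
[(0.81, [255.4, 253.8])]
knob z.106 [0.4717113  0.15839393 0.11      ] [0.45735297 0.14281402 0.11      ]
survey_meter [(0.85, array([0.438, 0.339, 0.03 ]))]
lead_pig [(0.68, array([0.681, 0.025, 0.03 ])), (0.42, array([0.459, 0.111, 0.03 ]))]
vial [(0.58, array([ 0.652, -0.059,  0.03 ])), (0.53, array([ 0.701, -0.234,  0.03 ]))]
timer [(0.89, array([0.692, 0.133, 0.03 ]))]
kidney_dish [(0.92, array([ 0.694, -0.231,  0.03 ]))]
```

View pics/topz.png

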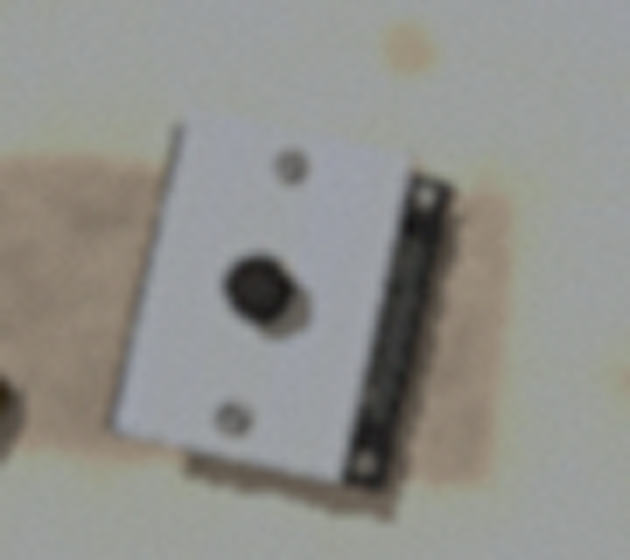

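View pics/scz.png

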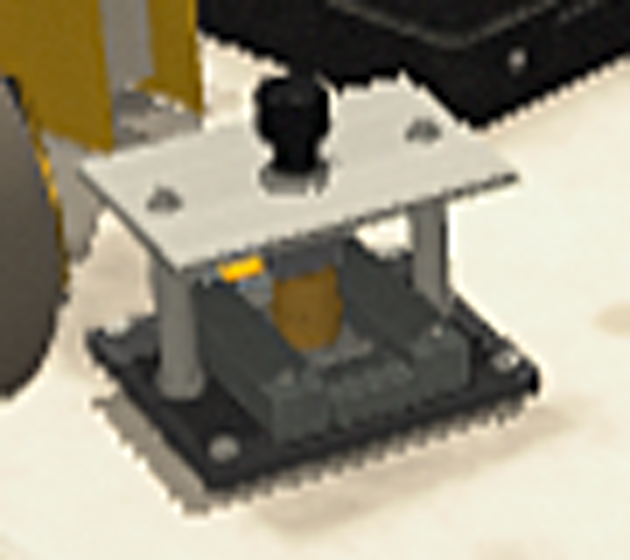

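```bash
python3 - <<'E'
from h import *
f=lambda x,y:[x/7+200,y/7+205]; g=lambda x,y:[x/7+180,y/7+185]
k=tri(g(291,114),f(260,286));print("knob",k)
p1=tri(g(424,130),f(291,167));p2=tri(g(165,200),f(235,418));print(p1,p2,np.linalg.norm(p1-p2),(p1+p2)/2)
a=atz("top",f(291,165),.090);b=atz("top",f(235,417),.090);print("pins top",a,b,np.linalg.norm(a-b),(a+b)/2,np.arctan2(*(a-b)[[1,0]]))
a=atz("scene",g(424,130),.089);b=atz("scene",g(165,200),.089);print("pins scene",a,b,np.linalg.norm(a-b),(a+b)/2,np.arctan2(*(a-b)[[1,0]]))
print("knob top",atz("top",f(260,286),.111),"scene",atz("scene",g(291,114),.106))
from scipy.spatial.transform import Rotation as R
print(R.from_quat(r.get_obs()["orientation"]).as_matrix().round(3), r.get_obs()["clock"])
E
```

```text
knob [0.47277447 0.16247734 0.10476329]
[0.52099819 0.15052168 0.08499518] [0.42398093 0.17409195 0.08513148] 0.09983948938657422 [0.47248956 0.16230682 0.08506333]
pins top [0.5194108  0.15162975 0.09      ] [0.42255227 0.17483672 0.09      ] 0.09959989136586732 [0.47098154 0.16323324 0.09      ] -0.23516340943056332
pins scene [0.51790222 0.14302071 0.089     ] [0.4214384  0.16671845 0.089     ] 0.09933203509421282 [0.46967031 0.15486958 0.089     ] -0.24089406374089425
knob top [0.47134176 0.16274093 0.111     ] scene [0.47230134 0.15972277 0.106     ]
[[ 0.971  0.238 -0.   ]
 [ 0.238 -0.971 -0.   ]
 [-0.     0.    -1.   ]] 0.95
```

```bash
cat >> h.py <<'E'
from scipy.spatial.transform import Rotation as Rot
C=np.array([.472,.162,0.]);YAW=-.237
def H(p): # world -> housing mm
    d=np.array(p)-C;c,s=np.cos(YAW),np.sin(YAW);return np.array([c*d[0]+s*d[1],-s*d[0]+c*d[1],d[2]])*1e3
def W(p):
    p=np.array(p)/1e3;c,s=np.cos(YAW),np.sin(YAW);return C+np.array([c*p[0]-s*p[1],s*p[0]+c*p[1],p[2]])
def plan(target,spin=0,n=8):
    o=r.get_obs();M=Rot.from_quat(o["orientation"]).as_matrix();d=(np.array(target)-o["tcp_pos"])/n
    for i in range(n):
        print((M.T@d*100).round(2)); M=M@Rot.from_rotvec([0,0,spin/n]).as_matrix()
def st():
    o=r.get_obs();M=Rot.from_quat(o["orientation"]).as_matrix()
    print("t",round(o["clock"],2),"tcpH",H(o["tcp_pos"]).round(1),"F_H",(H(o["ft_force"]+C*1)/1e3).round(1),"T",o["ft_torque"].round(2),"w",round(o["grip_width"]*1e3,1),"toolx yaw",np.arctan2(M[1,0],M[0,0]).round(3),"tz",M[:,2].round(3))
E
python3 - <<'E'
from h import *
plan([.40,-.15,.23],.477);st()
E
```

```text
[ 4.41 -3.55  0.02]
[ 4.19 -3.81  0.02]
[ 3.96 -4.05  0.02]
[ 3.71 -4.28  0.02]
[ 3.45 -4.5   0.02]
[ 3.17 -4.69  0.02]
[ 2.89 -4.87  0.02]
[ 2.59 -5.04  0.02]
t 0.95 tcpH [-179.8 -734.8  231.3] F_H [-0.3 -0.2  0. ] T [ 0.02 -0.01  0.06] w 85.6 toolx yaw 0.24 tz [-0. -0. -1.]
```

>>> carry_out([
  {"delta_pos": [4.4,-3.55,0],"spin": 0.06,"grip": 1},
  {"delta_pos": [4.2,-3.8,0],"spin": 0.06,"grip": 1},
  {"delta_pos": [3.95,-4.05,0],"spin": 0.06,"grip": 1},
  {"delta_pos": [3.7,-4.3,0],"spin": 0.06,"grip": 1},
  {"delta_pos": [3.45,-4.5,0],"spin": 0.06,"grip": 1},
  {"delta_pos": [3.2,-4.7,0],"spin": 0.06,"grip": 1},
  {"delta_pos": [2.9,-4.9,0],"spin": 0.06,"grip": 1},
  {"delta_pos": [2.6,-5.05,0],"spin": 0.057,"grip": 1},
])

```text
clock: 1.95
tcp_pos: [0.4019, -0.1484, 0.2316]
orientation: [0.993, -0.119, 0.0, 0.0]
ft_force: [1.1, -0.7, 0.7]
grip_width: 0.085
```

```bash
python3 - <<'E'
from h import *
st();plan(W([0,0,150]))
E
```

```text
t 1.95 tcpH [   4.7 -318.2  231.6] F_H [ 1.3 -0.5  0.7] T [-0.   -0.03 -0.03] w 85.0 toolx yaw -0.239 tz [ 0.001 -0.001 -1.   ]
[-0.07 -3.98  1.02]
[-0.07 -3.98  1.02]
[-0.07 -3.98  1.02]
[-0.07 -3.98  1.02]
[-0.07 -3.98  1.02]
[-0.07 -3.98  1.02]
[-0.07 -3.98  1.02]
[-0.07 -3.98  1.02]
```

>>> carry_out([
  {"delta_pos": [-0.1,-5.3,1.2],"spin": 0,"grip": 1},
  {"delta_pos": [-0.1,-5.3,1.2],"spin": 0,"grip": 1},
  {"delta_pos": [-0.1,-5.3,1.2],"spin": 0,"grip": 1},
  {"delta_pos": [-0.1,-5.3,1.2],"spin": 0,"grip": 1},
  {"delta_pos": [-0.1,-5.3,1.2],"spin": 0,"grip": 1},
  {"delta_pos": [0,-5.3,1.2],"spin": 0,"grip": 1},
  {"delta_pos": [0,0,2],"spin": 0,"grip": 1},
  {"delta_pos": [0,0,1.5],"spin": 0,"grip": 1},
])

```text
clock: 2.95
tcp_pos: [0.4705, 0.1612, 0.1234]
orientation: [0.993, -0.117, -0.0, 0.0]
ft_force: [1.1, 0.3, 0.1]
grip_width: 0.0859
```

```bash
python3 - <<'E'
from h import *
st();plan(W([0,0,90]),n=1)
crop("t",r.camera("top"),"pics/top1.png",200,190,100,90,6)
crop("s",r.camera("scene"),"pics/sc1.png",150,120,160,150,4)
E
```

```text
t 2.95 tcpH [ -1.3  -1.1 123.4] F_H [1.  0.5 0.1] T [-0.02  0.02 -0.  ] w 85.9 toolx yaw -0.235 tz [-0.001 -0.    -1.   ]
[ 0.13 -0.11  3.34]
```

View pics/sc1.png

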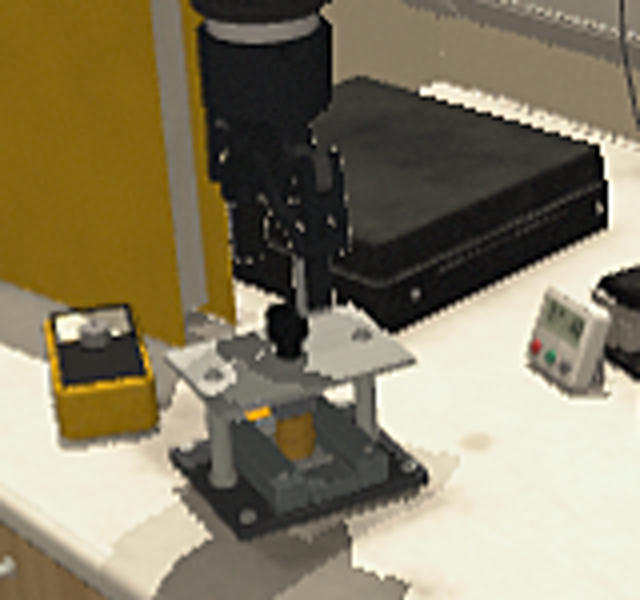

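View pics/top1.png

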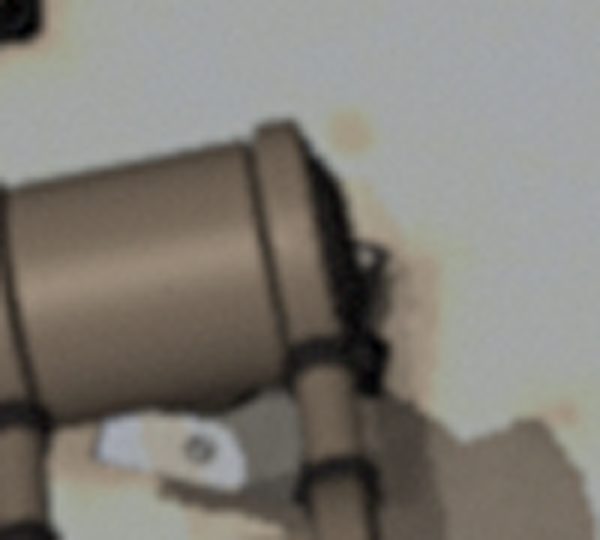

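>>> carry_out([
  {"delta_pos": [0.1,-0.1,1.2],"spin": 0,"grip": 1},
  {"delta_pos": [0,0,1.2],"spin": 0,"grip": 1},
  {"delta_pos": [0,0,0.9],"spin": 0,"grip": 1},
  {"delta_pos": [0,0,0],"spin": 0,"grip": -0.2},
  {"delta_pos": [0,0,0],"spin": 0,"grip": -1},
  {"delta_pos": [0,0,0],"spin": 0,"grip": -1},
  {"delta_pos": [0,0,0],"spin": 0,"grip": -1},
  {"delta_pos": [0,0,0],"spin": 0,"grip": -1},
])

```text
clock: 4.05
tcp_pos: [0.4723, 0.1612, 0.0916]
orientation: [0.993, -0.118, 0.0, -0.0]
ft_force: [0.4, 0.9, 1.7]
grip_width: 0.024
```

```bash
python3 - <<'E'
from h import *
st()
crop("s",r.camera("scene"),"pics/sc2.png",150,120,160,150,4)
E
```

```text
t 4.05 tcpH [ 0.5 -0.7 91.6] F_H [0.2 0.9 1.7] T [ 0.07 -0.03  0.03] w 24.0 toolx yaw -0.237 tz [ 0.001  0.    -1.   ]
```

View pics/sc2.png

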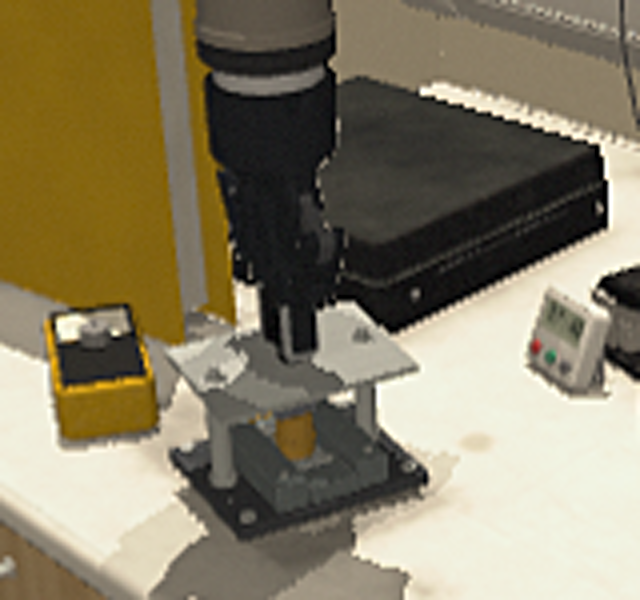

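>>> carry_out([
  {"delta_pos": [0,0,-1],"spin": 0,"grip": -1},
  {"delta_pos": [0,0,-1.5],"spin": 0,"grip": -1},
  {"delta_pos": [0,0,-2],"spin": 0,"grip": -1},
  {"delta_pos": [0,1,-1],"spin": 0,"grip": -1},
  {"delta_pos": [0,3.5,0],"spin": 0,"grip": -1},
  {"delta_pos": [0,4,0],"spin": 0,"grip": -1},
  {"delta_pos": [0,4,0],"spin": 0,"grip": -1},
  {"delta_pos": [0,3.5,0],"spin": 0,"grip": -1},
])

```text
clock: 5.1
tcp_pos: [0.4334, 0.0039, 0.1466]
orientation: [0.993, -0.119, -0.0, 0.0]
ft_force: [0.6, -0.1, -1.5]
grip_width: 0.024
```

```bash
python3 - <<'E'
from h import *
st()
cv2.imwrite("pics/sc3.png",r.camera("scene")[:,:,::-1])
E
```

```text
t 5.1 tcpH [  -0.4 -162.8  146.6] F_H [ 0.6  0.1 -1.5] T [ 0.02 -0.04  0.02] w 24.0 toolx yaw -0.238 tz [-0. -0. -1.]
```

View pics/sc3.png

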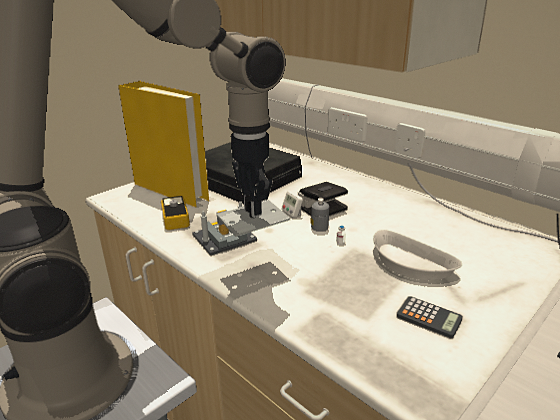

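>>> carry_out([
  {"delta_pos": [0,0,2],"spin": 0,"grip": -1},
  {"delta_pos": [0,0,3],"spin": 0,"grip": -1},
  {"delta_pos": [0,0,3],"spin": 0,"grip": -1},
  {"delta_pos": [0,0,2.8],"spin": 0,"grip": -1},
  {"delta_pos": [0,0,1.3],"spin": 0,"grip": -1},
  {"delta_pos": [0,0,0.7],"spin": 0,"grip": -1},
  {"delta_pos": [0,0,0.3],"spin": 0,"grip": -1},
  {"delta_pos": [0,0,0.1],"spin": 0,"grip": -1},
])

```text
clock: 6.15
tcp_pos: [0.4347, 0.0057, 0.0154]
orientation: [0.993, -0.118, 0.001, 0.0]
ft_force: [-3.8, 2.5, 13.1]
grip_width: 0.0244
```

```bash
python3 - <<'E'
from h import *
st()
E
```

```text
t 6.15 tcpH [   0.4 -160.7   15.4] F_H [-4.3  1.5 13.1] T [0.02 0.71 0.09] w 24.4 toolx yaw -0.237 tz [ 0.001 -0.    -1.   ]
```

>>> carry_out([
  {"delta_pos": [0,0,0],"spin": 0,"grip": -0.2},
  {"delta_pos": [0,0,0],"spin": 0,"grip": 0.4},
  {"delta_pos": [0,0,0],"spin": 0,"grip": 0.4},
  {"delta_pos": [0,0,-1.5],"spin": 0,"grip": 0.4},
  {"delta_pos": [0,0,-3],"spin": 0,"grip": 0.4},
  {"delta_pos": [0,0,-3.5],"spin": 0,"grip": 0.4},
  {"delta_pos": [0,0,-3.5],"spin": 0,"grip": 0.4},
  {"delta_pos": [0,0,-2],"spin": 0,"grip": -0.3},
])

```text
clock: 7.15
tcp_pos: [0.4349, 0.0055, 0.151]
orientation: [0.993, -0.118, 0.001, 0.0]
ft_force: [0.7, -0.2, -0.3]
grip_width: 0.0431
```

```bash
python3 - <<'E'
from h import *
st()
im=r.camera("scene");cv2.imwrite("pics/sc4.png",im[:,:,::-1]);crop("",im,"pics/sc4z.png",180,170,110,90,7)
im=r.camera("top");cv2.imwrite("pics/top4.png",im[:,:,::-1]);crop("",im,"pics/top4z.png",200,195,130,90,6)
for n in("scene","top"):
    for q in("carrier","carrier_tab","housing"): print(n,q,[(d["confidence"],d["point"]) for d in r.look_for(n,q)][:2])
E
```

```text
t 7.15 tcpH [   0.7 -160.9  151. ] F_H [ 0.7 -0.  -0.3] T [ 0.02 -0.03  0.05] w 43.1 toolx yaw -0.237 tz [ 0.002 -0.    -1.   ]
scene carrier [(0.7, [224.1, 222.4])]
scene carrier_tab [(0.76, [220.3, 224.6])]
scene housing [(0.66, [223.9, 236.4])]
top carrier [(0.5, [241.4, 249.9]), (0.37, [375.5, 165.7])]
top carrier_tab [(0.64, [239.2, 247.4]), (0.23, [236.9, 256.1])]
top housing [(0.73, [236.2, 251.9])]
```

View pics/sc4z.png

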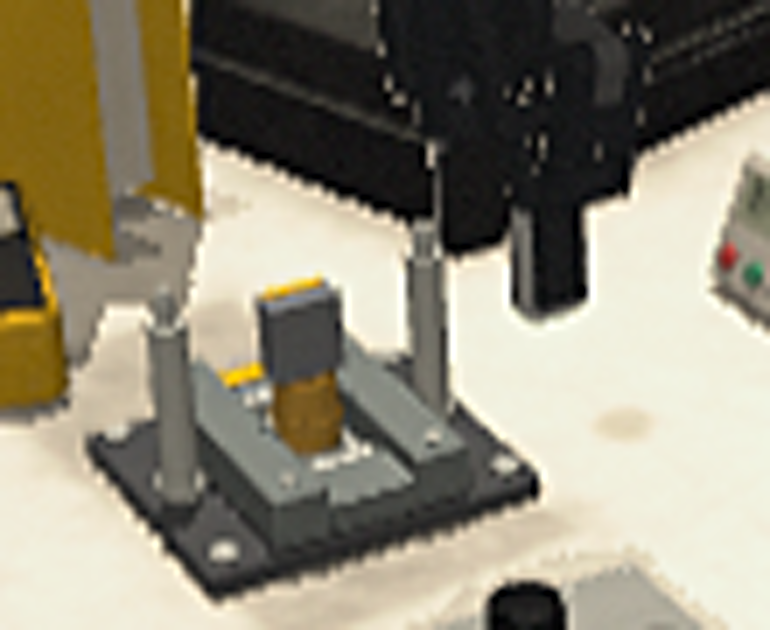

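View pics/top4z.png

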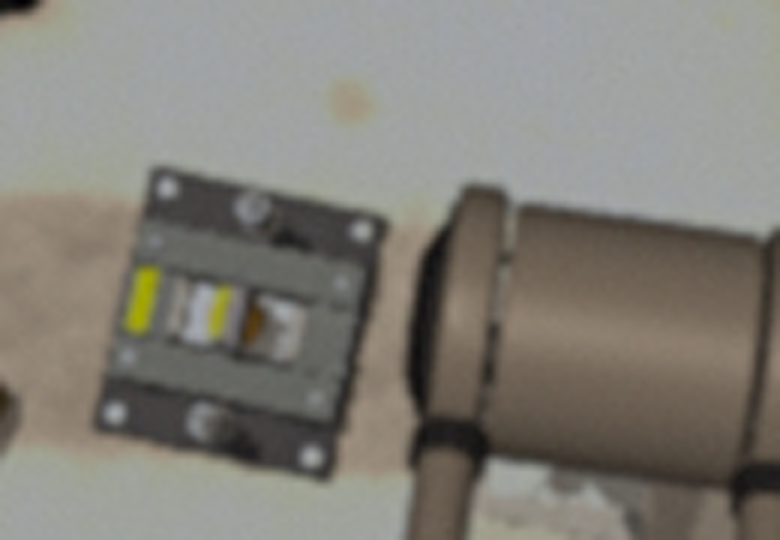

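```bash
python3 - <<'E'
from h import *
f=lambda x,y:[x/6+200,y/6+195]; g=lambda x,y:[x/7+180,y/7+170]
P=np.array([atz("top",f(*p),.010) for p in((153,168),(388,213),(331,480),(94,430))]);print([H(p).round(1) for p in P],H(P.mean(0)))
B=np.array([atz("top",f(*p),.011) for p in((168,188),(362,230),(312,457),(115,413))]);print([H(p).round(1) for p in B],H(B.mean(0)))
B=np.array([atz("scene",g(*p),.011) for p in((225,550),(507,464),(118,431))]);print("scene bolts",[H(p).round(1) for p in B])
print("pins",[H(atz("top",f(*p),.091)).round(1) for p in((253,205),(203,416))])
print("pins s",[H(atz("scene",g(*p),.091)).round(1) for p in((164,295),(424,230))])
print("tab top yellow/edges",[H(atz("top",f(*p),.076)).round(1) for p in((213,312),(240,316))])
print("tri pins",H(tri(g(164,295),f(203,416))),H(tri(g(424,228),f(253,205))))
E
```

```text
[array([61. , 57.2, 10. ]), array([ 63.5, -57.8,  10. ]), array([-66.4, -58.4,  10. ]), array([-66.9,  56.8,  10. ])] [-2.21138282 -0.53846115 10.        ]
[array([53.1, 47.9, 11. ]), array([ 52.8, -47.4,  11. ]), array([-57.7, -47.3,  11. ]), array([-57. ,  48.7,  11. ])] [-2.21997611  0.48384497 11.        ]
scene bolts [array([-51.5, -45.5,  11. ]), array([ 58.3, -46.8,  11. ]), array([-51.5,  50.2,  11. ])]
pins [array([47.2, -1. , 91. ]), array([-50.3,   0.2,  91. ])]
pins s [array([-49. ,  -3.9,  91. ]), array([49.1, -7.7, 91. ])]
tab top yellow/edges [array([-3.2,  7.5, 76. ]), array([-2.4, -4.9, 76. ])]
tri pins [-49.03029066  -0.11008265  89.20871539] [49.48608539 -1.76751094 88.93504816]
```

>>> carry_out([
  {"delta_pos": [-0.05,-2.5,0],"spin": 0,"grip": -0.1},
  {"delta_pos": [-0.05,-4.2,0],"spin": 0,"grip": -0.1},
  {"delta_pos": [0,-4.6,0],"spin": 0,"grip": -0.1},
  {"delta_pos": [0,-3.4,0],"spin": 0,"grip": -0.1},
  {"delta_pos": [0,-1.3,1.0],"spin": 0,"grip": -0.1},
  {"delta_pos": [0,0,2.0],"spin": 0,"grip": -0.1},
  {"delta_pos": [0,0,2.0],"spin": 0,"grip": -0.1},
  {"delta_pos": [0,0,1.0],"spin": 0,"grip": -0.1},
])

```text
clock: 8.55
tcp_pos: [0.4699, 0.1605, 0.0874]
orientation: [0.993, -0.119, -0.002, 0.001]
ft_force: [-0.3, -1.2, 0.5]
grip_width: 0.0382
```

```bash
python3 - <<'E'
from h import *
st()
im=r.camera("scene");crop("",im,"pics/sc5z.png",180,150,110,100,6)
E
```

```text
t 8.55 tcpH [-1.7 -1.9 87.4] F_H [-0.  -1.3  0.5] T [-0.05  0.03 -0.03] w 38.2 toolx yaw -0.238 tz [-0.003 -0.001 -1.   ]
```

View pics/sc5z.png

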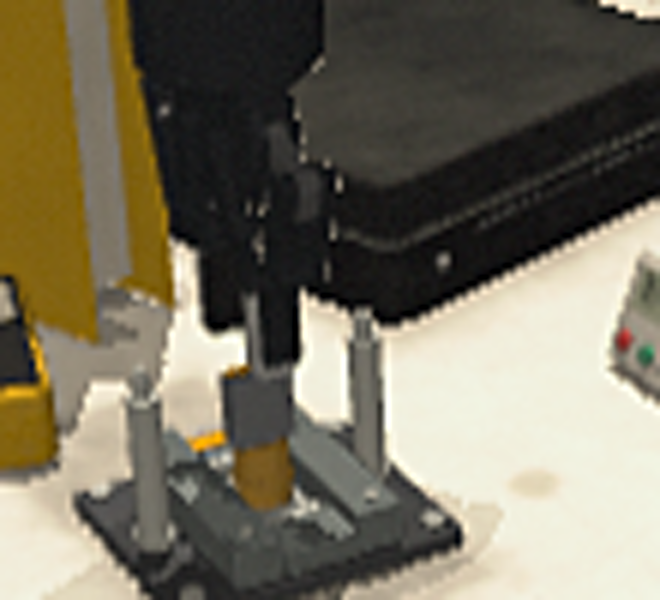

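>>> carry_out([
  {"delta_pos": [0.1,-0.15,0.8],"spin": 0,"grip": -0.1},
  {"delta_pos": [0.05,-0.05,1.4],"spin": 0,"grip": -0.1},
  {"delta_pos": [0,0,1.1],"spin": 0,"grip": -0.1},
  {"delta_pos": [0,0,0.4],"spin": 0,"grip": -0.1},
  {"delta_pos": [0,0,0],"spin": 0,"grip": -1},
  {"delta_pos": [0,0,0],"spin": 0,"grip": -1},
  {"delta_pos": [0,0,0],"spin": 0,"grip": -1},
  {"delta_pos": [0,0,0],"spin": 0,"grip": -1},
])

```text
clock: 9.6
tcp_pos: [0.4731, 0.1631, 0.0524]
orientation: [0.993, -0.118, 0.0, -0.0]
ft_force: [0.5, 1.9, -2.9]
grip_width: 0.0129
```

```bash
python3 - <<'E'
from h import *
st()
im=r.camera("scene");crop("",im,"pics/sc6z.png",180,150,110,100,6)
E
```

```text
t 9.6 tcpH [ 0.8  1.3 52.4] F_H [ 0.   1.9 -2.9] T [ 0.47 -0.24  0.02] w 12.9 toolx yaw -0.237 tz [ 0.001  0.    -1.   ]
```

View pics/sc6z.png

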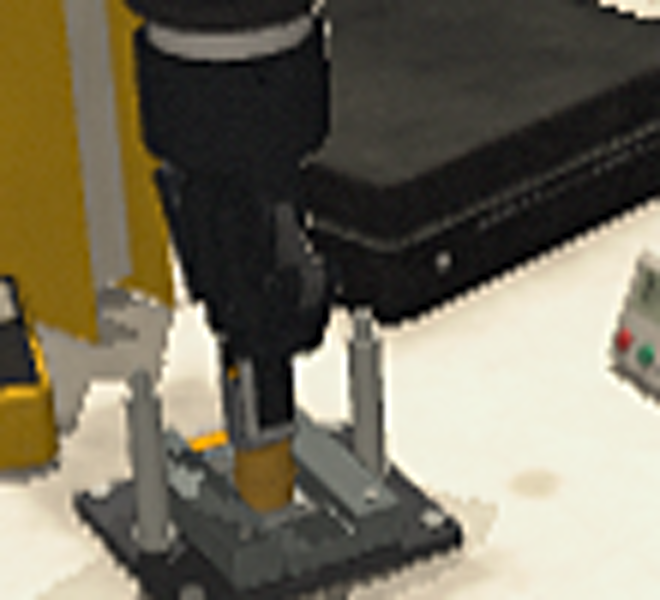

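>>> carry_out([
  {"delta_pos": [0,0.05,-0.02],"spin": 0,"grip": -1},
  {"delta_pos": [0,0.05,-0.02],"spin": 0,"grip": -1},
  {"delta_pos": [0,0.05,-0.02],"spin": 0,"grip": -1},
  {"delta_pos": [0,0.05,-0.02],"spin": 0,"grip": -1},
  {"delta_pos": [0,0.05,-0.02],"spin": 0,"grip": -1},
  {"delta_pos": [0,0.05,-0.02],"spin": 0,"grip": -1},
  {"delta_pos": [0,0,0],"spin": 0,"grip": -1},
  {"delta_pos": [0,0,0],"spin": 0,"grip": -1},
])

```text
clock: 10.65
tcp_pos: [0.4727, 0.1617, 0.0529]
orientation: [0.993, -0.119, 0.0, -0.002]
ft_force: [3.0, 11.4, -13.0]
grip_width: 0.0132
```

```bash
python3 - <<'E'
from h import *
st()
E
```

```text
t 10.65 tcpH [ 0.7 -0.1 52.9] F_H [  0.2  11.8 -13. ] T [ 2.74 -0.85 -0.  ] w 13.2 toolx yaw -0.238 tz [ 0.001  0.003 -1.   ]
```

>>> carry_out([
  {"delta_pos": [0,0.1,0.0],"spin": 0,"grip": -1},
  {"delta_pos": [0,0.1,0.0],"spin": 0,"grip": -1},
  {"delta_pos": [0,0.1,0.0],"spin": 0,"grip": -1},
  {"delta_pos": [0,0.1,0.0],"spin": 0,"grip": -1},
  {"delta_pos": [0,0.0,0],"spin": 0,"grip": -1},
  {"delta_pos": [0,0.0,0],"spin": 0,"grip": -1},
  {"delta_pos": [0,0,0],"spin": 0,"grip": -1},
  {"delta_pos": [0,0,0],"spin": 0,"grip": -1},
])

```text
clock: 11.65
tcp_pos: [0.4726, 0.1601, 0.0536]
orientation: [0.993, -0.119, 0.002, -0.004]
ft_force: [4.7, 23.5, -11.3]
grip_width: 0.0133
```

```bash
python3 - <<'E'
from h import *
st()
im=r.camera("scene");crop("",im,"pics/sc7z.png",190,180,80,80,9)
E
```

```text
t 11.65 tcpH [ 1.  -1.7 53.6] F_H [ -1.   24.  -11.3] T [ 4.99 -0.87 -0.01] w 13.3 toolx yaw -0.239 tz [ 0.004  0.007 -1.   ]
```

View pics/sc7z.png

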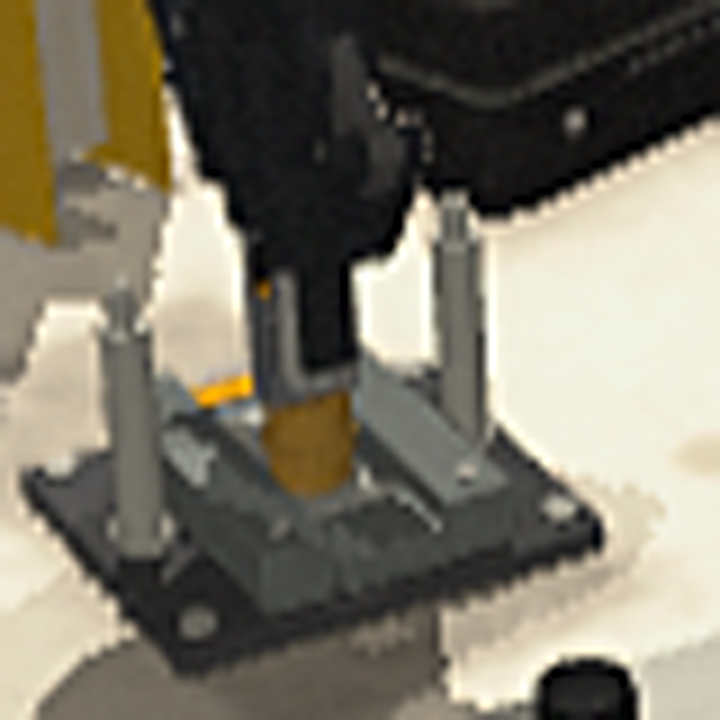

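>>> carry_out([
  {"delta_pos": [0,0.1,-0.02],"spin": 0,"grip": -1},
  {"delta_pos": [0,0.1,-0.02],"spin": 0,"grip": -1},
  {"delta_pos": [0,0.1,-0.02],"spin": 0,"grip": -1},
  {"delta_pos": [0,0.1,-0.02],"spin": 0,"grip": -1},
  {"delta_pos": [0,0.1,-0.02],"spin": 0,"grip": -1},
  {"delta_pos": [0,0.1,-0.02],"spin": 0,"grip": -1},
  {"delta_pos": [0,0,0],"spin": 0,"grip": -1},
  {"delta_pos": [0,0,0],"spin": 0,"grip": -1},
])

```text
clock: 12.7
tcp_pos: [0.4721, 0.157, 0.0551]
orientation: [0.993, -0.12, 0.003, -0.006]
ft_force: [6.5, 37.7, -12.5]
grip_width: 0.0127
```

```bash
python3 - <<'E'
from h import *
st()
im=r.camera("scene");crop("",im,"pics/sc8z.png",190,180,80,80,9)
E
```

```text
t 12.7 tcpH [ 1.3 -4.8 55.1] F_H [ -2.5  38.2 -12.5] T [ 8.08 -1.24 -0.03] w 12.7 toolx yaw -0.241 tz [ 0.007  0.011 -1.   ]
```

View pics/sc8z.png

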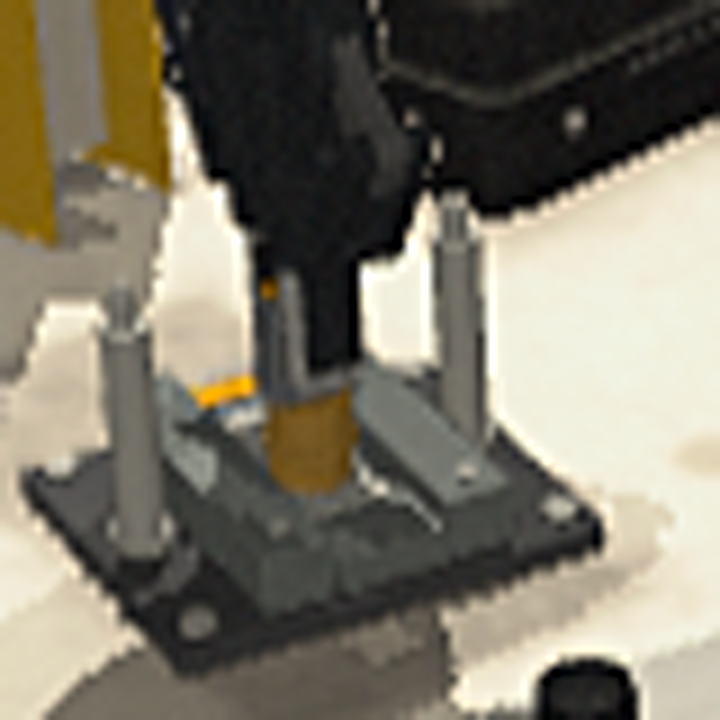

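>>> carry_out([
  {"delta_pos": [0,0.1,-0.02],"spin": 0,"grip": -1},
  {"delta_pos": [0,0.1,-0.02],"spin": 0,"grip": -1},
  {"delta_pos": [0,0.1,-0.02],"spin": 0,"grip": -1},
  {"delta_pos": [0,0.1,-0.02],"spin": 0,"grip": -1},
  {"delta_pos": [0,0.1,-0.02],"spin": 0,"grip": -1},
  {"delta_pos": [0,0.1,-0.02],"spin": 0,"grip": -1},
  {"delta_pos": [0,0,0],"spin": 0,"grip": -1},
  {"delta_pos": [0,0,0],"spin": 0,"grip": -1},
])

```text
clock: 13.75
tcp_pos: [0.4715, 0.1522, 0.0573]
orientation: [0.993, -0.12, 0.004, -0.007]
ft_force: [4.7, 42.9, -6.0]
grip_width: 0.0128
```

```bash
python3 - <<'E'
from h import *
st()
im=r.camera("scene");crop("",im,"pics/sc9z.png",190,180,80,80,9)
crop("",r.camera("top"),"pics/top9z.png",200,200,90,80,7)
E
```

```text
t 13.75 tcpH [ 1.8 -9.6 57.3] F_H [-5.5 42.8 -6. ] T [ 9.2  -1.19  0.07] w 12.8 toolx yaw -0.241 tz [ 0.009  0.013 -1.   ]
```

View pics/sc9z.png

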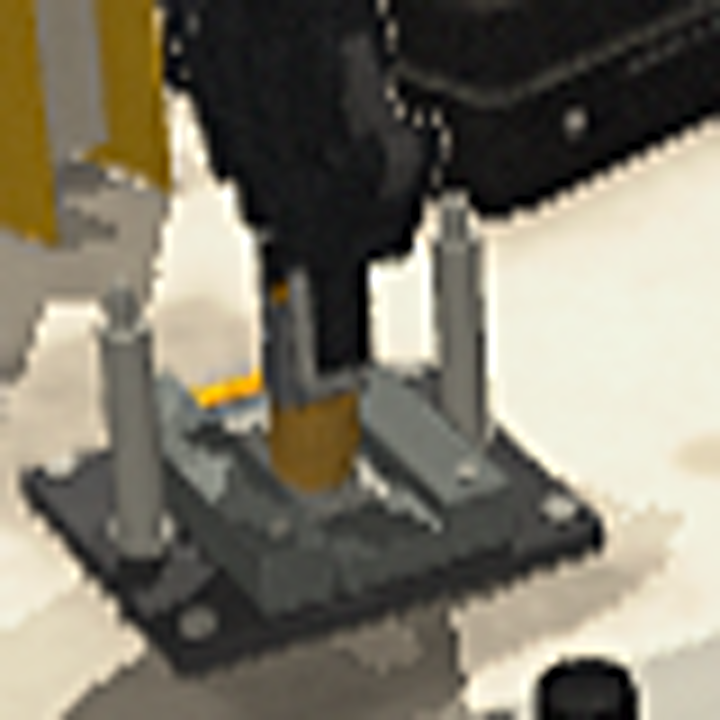

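View pics/top9z.png

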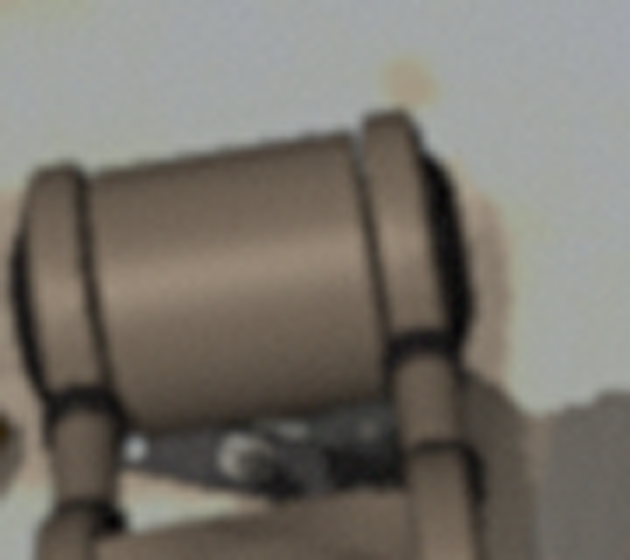

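>>> carry_out([
  {"delta_pos": [0,0.12,-0.02],"spin": 0,"grip": -1},
  {"delta_pos": [0,0.12,-0.02],"spin": 0,"grip": -1},
  {"delta_pos": [0,0.12,-0.02],"spin": 0,"grip": -1},
  {"delta_pos": [0,0.12,-0.02],"spin": 0,"grip": -1},
  {"delta_pos": [0,0.12,-0.02],"spin": 0,"grip": -1},
  {"delta_pos": [0,0.12,-0.02],"spin": 0,"grip": -1},
  {"delta_pos": [0,0,0],"spin": 0,"grip": -1},
  {"delta_pos": [0,0,0],"spin": 0,"grip": -1},
])

```text
clock: 14.85
tcp_pos: [0.4708, 0.1469, 0.0592]
orientation: [0.993, -0.121, 0.005, -0.009]
ft_force: [5.7, 50.4, -1.6]
grip_width: 0.0133
```

```bash
python3 - <<'E'
from h import *
st()
im=r.camera("scene");crop("",im,"pics/sc10z.png",190,180,80,80,9)
E
```

```text
t 14.85 tcpH [  2.4 -15.   59.2] F_H [-6.3 50.3 -1.6] T [11.09 -1.32  0.05] w 13.3 toolx yaw -0.242 tz [ 0.012  0.016 -1.   ]
```

View pics/sc10z.png

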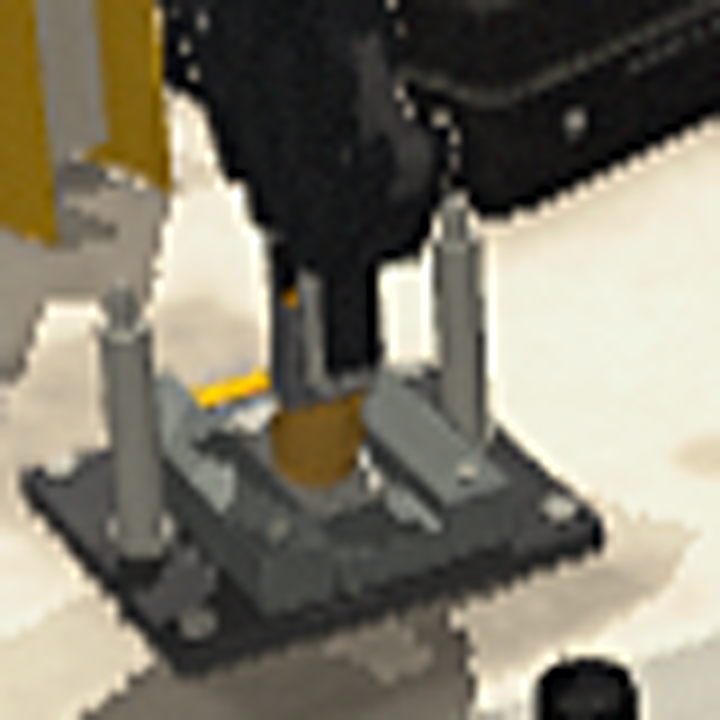

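```bash
cat > ov.py <<'E'
from h import *
def model(th,py,pz,side=-1):
    # pivot: side -1 plain end axis at (py,pz); +1 yellow end
    c,s=np.cos(th),np.sin(th)
    def T(x,y,z):
        dy,dz=y-side*25,z-3
        return W([x+OX,py+c*dy-s*dz+OY,pz+s*dy+c*dz])
    L=[]
    for z in(6,34):
        L.append([T(12*np.cos(a),12*np.sin(a),z) for a in np.linspace(0,2*np.pi,25)])
    for y in(-7,7): L.append([T(x,y,z) for x,z in((-14,34),(14,34),(14,66),(-14,66),(-14,34))])
    for z in(0,6): L.append([T(x,y,z) for x,y in((-14,-25),(14,-25),(14,25),(-14,25),(-14,-25))])
    return L
OX,OY=2.,1.
def draw(im,u0,v0,w,h,s,L,col):
    big=cv2.resize(im[v0:v0+h,u0:u0+w],None,fx=s,fy=s,interpolation=cv2.INTER_CUBIC) if im.shape[0]==420 else im
    for l in L:
        p=proj("scene",l);q=((p-[u0-.0,v0-.0]+.5)*s).astype(int)
        cv2.polylines(big,[q.reshape(-1,1,2)],False,col,1)
    return big
E
python3 - <<'E'
from ov import *
im=r.camera("scene")
base=[[W([x+OX,y+OY,10]) for x,y in((65,-58),(65,58),(-65,58),(-65,-58),(65,-58))],[W([x+OX,y+OY,30]) for x,y in((38,-55),(38,55),(-38,55),(-38,-55),(38,-55))]]
a=[]
for th in(12,18):
    b=draw(im,195,195,70,60,6,model(np.radians(th),-26,13),(0,255,0)); b=draw(b,195,195,70,60,6,base,(255,0,0)); a.append(b)
cv2.imwrite("pics/ov1.png",np.hstack(a)[:,:,::-1][:, :840][:, :800])
E
```

```text
(no output)
```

View pics/ov1.png

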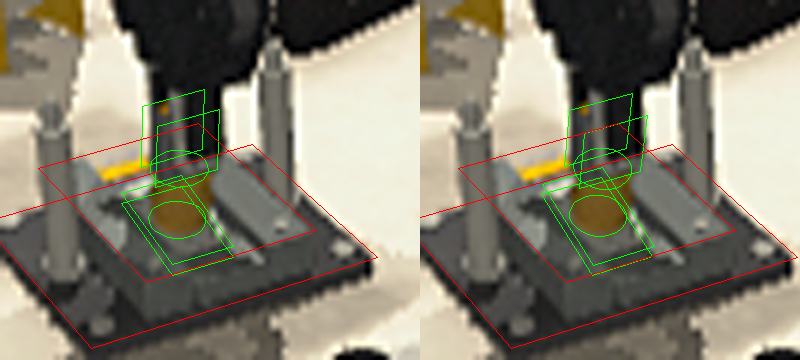

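```bash
python3 - <<'E'
from ov import *
im=r.camera("scene");a=[]
for th in(10,15,20):
    a.append(draw(im,208,205,32,45,8,model(np.radians(th),-26,13),(0,255,0)))
a.insert(0,cv2.resize(im[205:250,208:240],None,fx=8,fy=8,interpolation=cv2.INTER_CUBIC))
cv2.imwrite("pics/ov2.png",np.vstack([np.hstack(a[:3])])[:,:,::-1])
E
```

```text
(no output)
```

View pics/ov2.png

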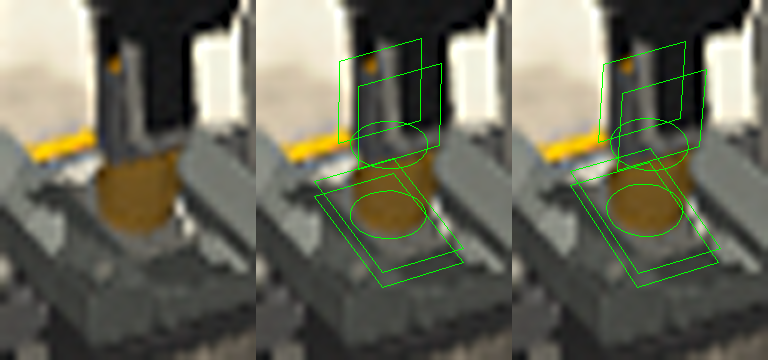

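>>> carry_out([
  {"delta_pos": [0,-0.3,0],"spin": 0,"grip": -0.6},
  {"delta_pos": [0,-0.3,0],"spin": 0,"grip": -0.5},
  {"delta_pos": [0,-0.2,0],"spin": 0,"grip": -0.35},
  {"delta_pos": [0,0,0],"spin": 0,"grip": -0.1},
  {"delta_pos": [0,0,-0.8],"spin": 0,"grip": -0.1},
  {"delta_pos": [0,0,-2],"spin": 0,"grip": -0.1},
  {"delta_pos": [0,0,-2.5],"spin": 0,"grip": -0.1},
  {"delta_pos": [0,0,-1.5],"spin": 0,"grip": -0.1},
])

```text
clock: 16.0
tcp_pos: [0.4689, 0.1448, 0.1265]
orientation: [0.993, -0.119, 0.001, 0.0]
ft_force: [1.0, 0.5, 0.4]
grip_width: 0.0385
```

```bash
python3 - <<'E'
from ov import *
st();print(r.get_obs()["joint_positions"].round(2))
im=r.camera("scene");a=[cv2.resize(im[195:255,195:245],None,fx=8,fy=8,interpolation=cv2.INTER_CUBIC)]
cv2.imwrite("pics/sc11.png",a[0][:,:,::-1])
im=r.camera("top");crop("",im,"pics/top11.png",200,200,90,80,7)
E
```

```text
t 16.0 tcpH [  1.  -17.5 126.5] F_H [0.9 0.7 0.4] T [-0.    0.01  0.01] w 38.5 toolx yaw -0.238 tz [ 0.001 -0.    -1.   ]
[ 0.14  0.4   1.77 -0.    0.98  1.95]
```

View pics/sc11.png

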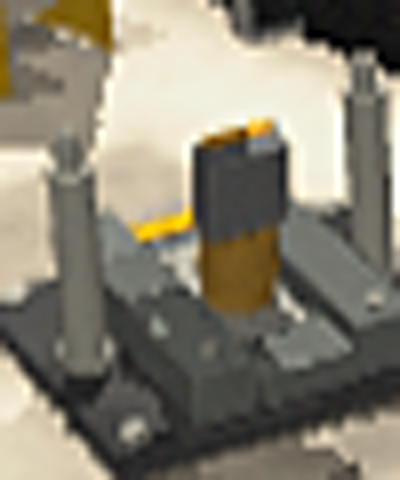

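View pics/top11.png

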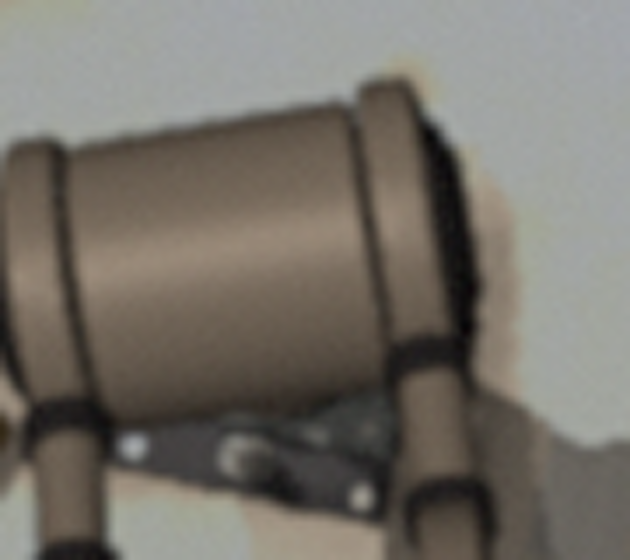

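```bash
python3 - <<'E'
from ov import *
im=cv2.imread("pics/sc11.png")[:,:,::-1].copy()
import ov
im=r.camera("scene");a=[]
for th in(6,11,15):
    a.append(draw(im,210,200,33,45,8,model(np.radians(th),-26,13),(0,255,0)))
cv2.imwrite("pics/ov3.png",np.hstack(a)[:,:,::-1])
# predicted tab top yellow edge center for reference
for th in(0,6,9,12,15):
    L=model(np.radians(th),-26 if th else -25,13);p=proj("scene",np.array(L[3])[2:4]).mean(0);q=proj("scene",np.array(L[2])[2:4]).mean(0);print(th,p.round(1),q.round(1))
E
```

```text
0 [221.  210.4] [223.5 212.7]
6 [222.3 210.6] [224.8 213.4]
9 [222.9 210.7] [225.3 213.7]
12 [223.5 210.9] [225.9 214.2]
15 [224.1 211.2] [226.6 214.7]
```

View pics/ov3.png

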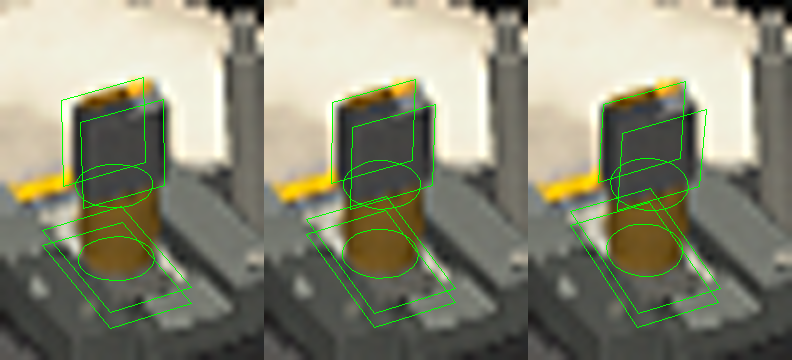

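>>> carry_out([
  {"delta_pos": [0,0,0],"spin": -0.14,"grip": -0.1},
  {"delta_pos": [0,0,0],"spin": -0.186,"grip": -0.1},
  {"delta_pos": [0,0,0],"spin": -0.186,"grip": -0.1},
  {"delta_pos": [0,0,0],"spin": -0.186,"grip": -0.1},
  {"delta_pos": [0,0,0],"spin": -0.186,"grip": -0.1},
  {"delta_pos": [0,0,0],"spin": -0.186,"grip": -0.1},
  {"delta_pos": [0,0,0],"spin": -0.186,"grip": -0.1},
  {"delta_pos": [0,0,0],"spin": -0.186,"grip": -0.1},
])

```text
clock: 17.15
tcp_pos: [0.468, 0.1449, 0.1241]
orientation: [0.822, 0.569, -0.001, -0.0]
ft_force: [-0.7, -0.4, 0.5]
grip_width: 0.0384
```

```bash
python3 - <<'E'
from h import *
st();plan(W([0.5,-10.5,85]),n=1)
E
```

```text
t 17.15 tcpH [ 1.000e-01 -1.760e+01  1.241e+02] F_H [-0.6 -0.6  0.5] T [ 0.03  0.   -0.02] w 38.4 toolx yaw 1.211 tz [-0.002 -0.001 -1.   ]
[ 0.71 -0.04  3.91]
```

>>> carry_out([
  {"delta_pos": [0.4,0,0.3],"spin": -0.1,"grip": -0.1},
  {"delta_pos": [0.3,0,0.9],"spin": -0.023,"grip": -0.1},
  {"delta_pos": [0,0,1.2],"spin": 0,"grip": -0.1},
  {"delta_pos": [0,0,1.0],"spin": 0,"grip": -0.1},
  {"delta_pos": [0,0,0.5],"spin": 0,"grip": -0.1},
  {"delta_pos": [0,0,0],"spin": 0,"grip": -0.1},
  {"delta_pos": [0,0,0],"spin": 0,"grip": -0.1},
  {"delta_pos": [0,0,0],"spin": 0,"grip": -0.1},
])

```text
clock: 18.15
tcp_pos: [0.4711, 0.1519, 0.0864]
orientation: [0.788, 0.616, 0.0, 0.0]
ft_force: [0.5, -1.2, -0.2]
grip_width: 0.0386
```

```bash
python3 - <<'E'
from h import *
st();plan(W([0.5,-10.5,55]),n=1)
im=r.camera("scene");crop("",im,"pics/sc12.png",190,170,80,80,8)
E
```

```text
t 18.15 tcpH [  1.5 -10.1  86.4] F_H [ 0.8 -1.  -0.2] T [-0.    0.02  0.  ] w 38.6 toolx yaw 1.328 tz [ 0.001  0.    -1.   ]
[-0.05 -0.1   3.14]
```

View pics/sc12.png

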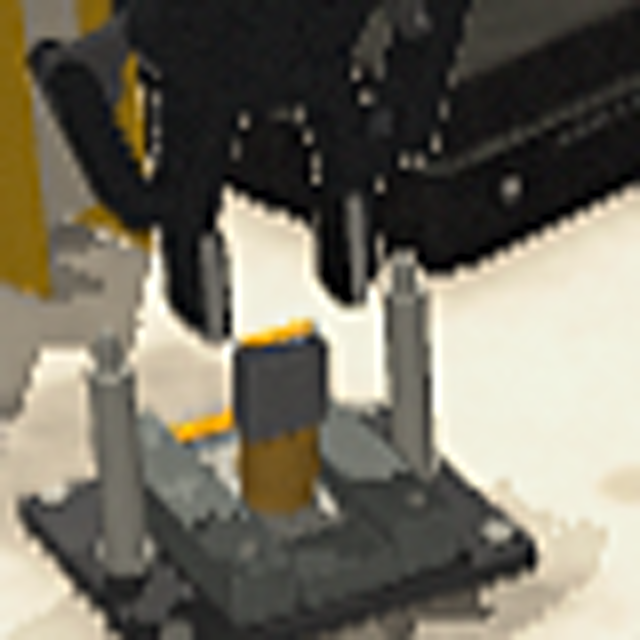

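>>> carry_out([
  {"delta_pos": [0,-0.05,0.6],"spin": 0,"grip": -0.12},
  {"delta_pos": [0,-0.05,1.0],"spin": 0,"grip": -0.12},
  {"delta_pos": [0,0,0.8],"spin": 0,"grip": -0.12},
  {"delta_pos": [0,0,0.4],"spin": 0,"grip": -0.12},
  {"delta_pos": [0,0,0],"spin": 0,"grip": -1},
  {"delta_pos": [0,0,0],"spin": 0,"grip": -1},
  {"delta_pos": [0,0,0],"spin": 0,"grip": -1},
  {"delta_pos": [0,0,0],"spin": 0,"grip": -1},
])

```text
clock: 19.2
tcp_pos: [0.4696, 0.152, 0.0578]
orientation: [0.788, 0.616, -0.0, -0.0]
ft_force: [1.3, -0.5, -8.5]
grip_width: 0.0265
```

```bash
python3 - <<'E'
from h import *
st()
im=r.camera("scene");crop("",im,"pics/sc13.png",190,170,80,80,8)
E
```

```text
t 19.2 tcpH [ -0.  -10.3  57.8] F_H [ 1.4 -0.2 -8.5] T [-0.04 -0.23  0.03] w 26.5 toolx yaw 1.328 tz [-0.001 -0.    -1.   ]
```

View pics/sc13.png

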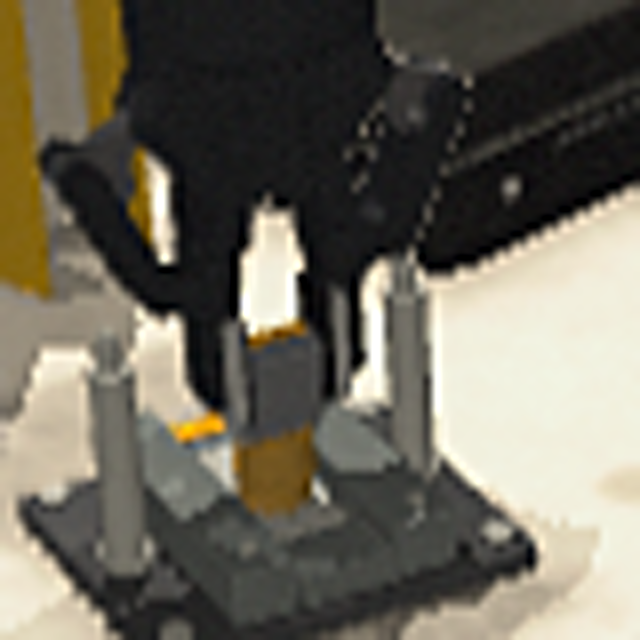

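>>> carry_out([
  {"delta_pos": [-0.15,0,-0.03],"spin": 0,"grip": -1},
  {"delta_pos": [-0.15,0,-0.03],"spin": 0,"grip": -1},
  {"delta_pos": [-0.15,0,-0.03],"spin": 0,"grip": -1},
  {"delta_pos": [-0.15,0,-0.02],"spin": 0,"grip": -1},
  {"delta_pos": [-0.15,0,-0.02],"spin": 0,"grip": -1},
  {"delta_pos": [-0.15,0,-0.02],"spin": 0,"grip": -1},
  {"delta_pos": [0,0,0],"spin": 0,"grip": -1},
  {"delta_pos": [0,0,0],"spin": 0,"grip": -1},
])

```text
clock: 20.25
tcp_pos: [0.4679, 0.1445, 0.0593]
orientation: [0.788, 0.616, 0.001, -0.001]
ft_force: [2.7, 6.7, -14.0]
grip_width: 0.0264
```

```bash
python3 - <<'E'
from h import *
st()
im=r.camera("scene");crop("",im,"pics/sc14.png",190,170,80,80,8)
E
```

```text
t 20.25 tcpH [  0.1 -18.   59.3] F_H [  1.    7.2 -14. ] T [ 1.6  -0.58  0.05] w 26.4 toolx yaw 1.327 tz [ 0.001  0.002 -1.   ]
```

View pics/sc14.png

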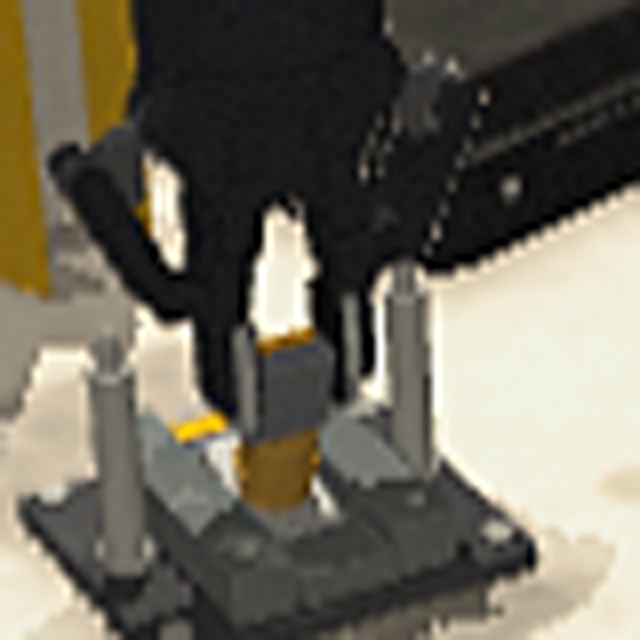

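>>> carry_out([
  {"delta_pos": [0.12,0,0],"spin": 0,"grip": -1},
  {"delta_pos": [0.15,0,0],"spin": 0,"grip": -1},
  {"delta_pos": [0.15,0,0],"spin": 0,"grip": -1},
  {"delta_pos": [0.15,0,0],"spin": 0,"grip": -1},
  {"delta_pos": [0.12,0,0],"spin": 0,"grip": -1},
  {"delta_pos": [0.06,0,0],"spin": 0,"grip": -1},
  {"delta_pos": [0,0,0],"spin": 0,"grip": -1},
  {"delta_pos": [0,0,0],"spin": 0,"grip": -1},
])

```text
clock: 21.3
tcp_pos: [0.4695, 0.1506, 0.0596]
orientation: [0.788, 0.616, -0.0, 0.0]
ft_force: [0.2, -0.0, -2.8]
grip_width: 0.0268
```

```bash
python3 - <<'E'
from ov import *
st()
im=r.camera("scene")
a=[cv2.resize(im[195:250,205:245],None,fx=7,fy=7,interpolation=cv2.INTER_CUBIC)]
a.append(draw(im,205,195,40,55,7,model(np.radians(18),-20,13),(0,255,0)))
cv2.imwrite("pics/sc15.png",np.hstack(a)[:,:,::-1])
E
```

```text
t 21.3 tcpH [  0.3 -11.7  59.6] F_H [ 0.3  0.  -2.8] T [-0.05 -0.   -0.  ] w 26.8 toolx yaw 1.328 tz [ 0. -0. -1.]
```

View pics/sc15.png

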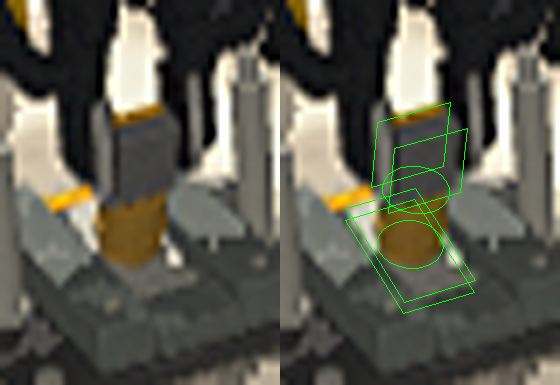

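>>> carry_out([
  {"delta_pos": [0.1,0,0],"spin": 0,"grip": -1},
  {"delta_pos": [0,0,0.1],"spin": 0,"grip": -1},
  {"delta_pos": [0,0,0.1],"spin": 0,"grip": -1},
  {"delta_pos": [0,0,0.05],"spin": 0,"grip": -1},
  {"delta_pos": [0,0,0],"spin": 0,"grip": -1},
  {"delta_pos": [0,0,0],"spin": 0,"grip": -1},
  {"delta_pos": [0,0,0],"spin": 0,"grip": -1},
  {"delta_pos": [0,0,0],"spin": 0,"grip": -1},
])

```text
clock: 22.35
tcp_pos: [0.4701, 0.152, 0.0587]
orientation: [0.788, 0.616, 0.001, 0.0]
ft_force: [-4.2, 1.6, 13.7]
grip_width: 0.0265
```

```bash
python3 - <<'E'
from ov import *
st()
E
```

```text
t 22.35 tcpH [  0.5 -10.2  58.7] F_H [-4.5  0.5 13.7] T [ 0.05  0.88 -0.01] w 26.5 toolx yaw 1.328 tz [ 0.002  0.001 -1.   ]
```

>>> carry_out([
  {"delta_pos": [0,0,-0.05],"spin": 0,"grip": -0.3},
  {"delta_pos": [0,0,0],"spin": 0,"grip": -0.2},
  {"delta_pos": [0,0,0],"spin": 0,"grip": -0.1},
  {"delta_pos": [0,0,-0.8],"spin": 0,"grip": -0.1},
  {"delta_pos": [0,0,-1.8],"spin": 0,"grip": -0.1},
  {"delta_pos": [0,0,-2.2],"spin": 0,"grip": -0.1},
  {"delta_pos": [0,0,-1.5],"spin": 0.06,"grip": -0.1},
  {"delta_pos": [0,0,-0.3],"spin": 0.18,"grip": -0.1},
])

```text
clock: 23.35
tcp_pos: [0.4705, 0.1517, 0.1252]
orientation: [0.857, 0.516, 0.001, 0.001]
ft_force: [0.3, -0.9, 0.3]
grip_width: 0.0387
```

```bash
python3 - <<'E'
from ov import *
st()
im=r.camera("scene")
a=[cv2.resize(im[195:250,205:245],None,fx=7,fy=7,interpolation=cv2.INTER_CUBIC)]
a.append(draw(im,205,195,40,55,7,model(np.radians(15.5),-19.5,13),(0,255,0)))
cv2.imwrite("pics/sc16.png",np.hstack(a)[:,:,::-1])
E
```

```text
t 23.35 tcpH [  1.  -10.3 125.2] F_H [ 0.5 -0.8  0.3] T [-0.01  0.02  0.03] w 38.7 toolx yaw 1.083 tz [ 0.003  0.    -1.   ]
```

View pics/sc16.png

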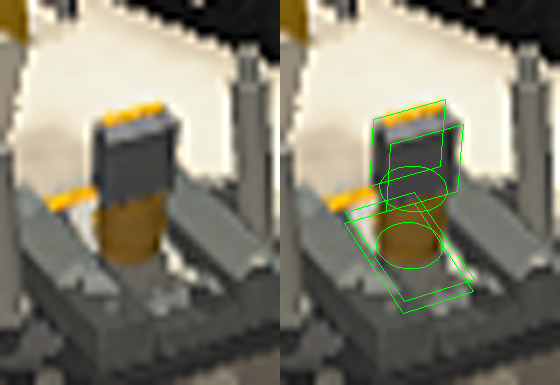

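>>> carry_out([
  {"delta_pos": [0,0,0],"spin": 0.165,"grip": -0.1},
  {"delta_pos": [0,0,0],"spin": 0.165,"grip": -0.1},
  {"delta_pos": [0,0,0],"spin": 0.165,"grip": -0.1},
  {"delta_pos": [0,0,0],"spin": 0.165,"grip": -0.1},
  {"delta_pos": [0,0,0],"spin": 0.165,"grip": -0.1},
  {"delta_pos": [0,0,0],"spin": 0.165,"grip": -0.1},
  {"delta_pos": [0,0,0],"spin": 0.165,"grip": -0.1},
  {"delta_pos": [0,0,0],"spin": 0.165,"grip": -0.1},
])

```text
clock: 24.4
tcp_pos: [0.4697, 0.1516, 0.1237]
orientation: [0.993, -0.117, -0.0, 0.0]
ft_force: [-0.1, -0.1, -0.4]
grip_width: 0.0382
```

```bash
python3 - <<'E'
from ov import *
st();plan(W([0.5,-9.3,60]),n=1)
E
```

```text
t 24.4 tcpH [  0.2 -10.7 123.7] F_H [-0.1 -0.1 -0.4] T [0.01 0.   0.03] w 38.2 toolx yaw -0.235 tz [-0. -0. -1.]
[ 0.03 -0.14  6.37]
```

>>> carry_out([
  {"delta_pos": [0,-0.1,0.8],"spin": 0,"grip": -0.1},
  {"delta_pos": [0,0,1.6],"spin": 0,"grip": -0.1},
  {"delta_pos": [0,0,1.8],"spin": 0,"grip": -0.1},
  {"delta_pos": [0,0,1.4],"spin": 0,"grip": -0.1},
  {"delta_pos": [0,0,0.7],"spin": 0,"grip": -0.1},
  {"delta_pos": [0,0,0],"spin": 0,"grip": -0.25},
  {"delta_pos": [0,0,0],"spin": 0,"grip": -0.4},
  {"delta_pos": [0,0,0],"spin": 0,"grip": -0.48},
])

```text
clock: 25.4
tcp_pos: [0.4705, 0.1528, 0.0612]
orientation: [0.993, -0.116, 0.001, -0.0]
ft_force: [0.5, 1.1, 0.1]
grip_width: 0.022
```

```bash
python3 - <<'E'
from ov import *
st()
im=r.camera("scene");crop("",im,"pics/sc17.png",195,185,65,65,9)
E
```

```text
t 25.4 tcpH [ 0.7 -9.3 61.2] F_H [0.3 1.2 0.1] T [ 0.23 -0.07 -0.01] w 22.0 toolx yaw -0.232 tz [ 0.002  0.    -1.   ]
```

View pics/sc17.png

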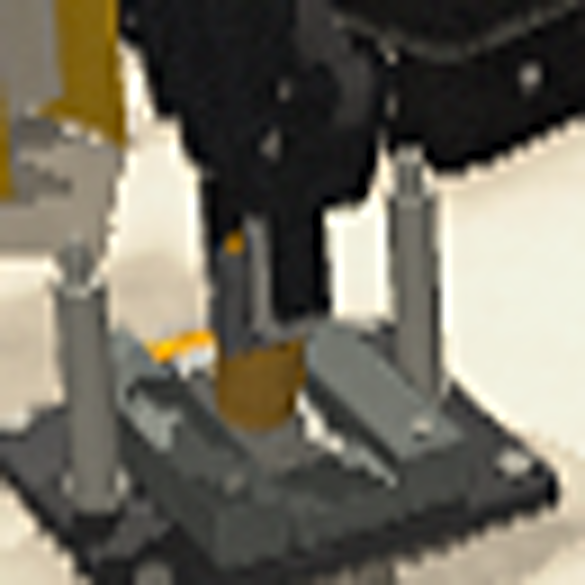

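>>> carry_out([
  {"delta_pos": [0,0,0],"spin": 0,"grip": -0.55},
  {"delta_pos": [0,-0.1,-0.06],"spin": 0,"grip": -0.57},
  {"delta_pos": [0,-0.15,-0.1],"spin": 0,"grip": -0.59},
  {"delta_pos": [0,-0.15,-0.1],"spin": 0,"grip": -0.61},
  {"delta_pos": [0,-0.15,-0.1],"spin": 0,"grip": -0.63},
  {"delta_pos": [0,-0.1,-0.08],"spin": 0,"grip": -0.65},
  {"delta_pos": [0,0,0],"spin": 0,"grip": -0.67},
  {"delta_pos": [0,0,0],"spin": 0,"grip": -0.67},
])

```text
clock: 26.45
tcp_pos: [0.4717, 0.1587, 0.0655]
orientation: [0.993, -0.116, 0.0, 0.0]
ft_force: [-1.4, -3.0, 6.6]
grip_width: 0.0151
```

```bash
python3 - <<'E'
from ov import *
st()
im=r.camera("scene");crop("",im,"pics/sc18.png",195,185,65,65,9)
E
```

```text
t 26.45 tcpH [ 0.5 -3.3 65.5] F_H [-0.6 -3.3  6.6] T [-0.15  0.19  0.01] w 15.1 toolx yaw -0.232 tz [ 0.001 -0.    -1.   ]
```

View pics/sc18.png

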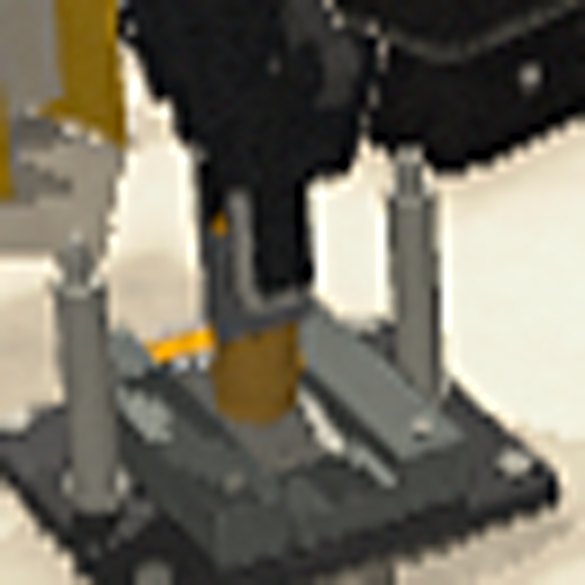

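>>> carry_out([
  {"delta_pos": [0,-0.1,-0.05],"spin": 0,"grip": -0.68},
  {"delta_pos": [0,-0.15,-0.08],"spin": 0,"grip": -0.69},
  {"delta_pos": [0,-0.15,-0.08],"spin": 0,"grip": -0.7},
  {"delta_pos": [0,-0.15,-0.08],"spin": 0,"grip": -0.72},
  {"delta_pos": [0,-0.1,-0.05],"spin": 0,"grip": -0.75},
  {"delta_pos": [0,-0.05,0],"spin": 0,"grip": -1},
  {"delta_pos": [0,0,0],"spin": 0,"grip": -1},
  {"delta_pos": [0,0,0],"spin": 0,"grip": -1},
])

```text
clock: 27.5
tcp_pos: [0.4737, 0.1653, 0.0696]
orientation: [0.993, -0.116, 0.001, 0.0]
ft_force: [-1.6, -3.1, 13.0]
grip_width: 0.0132
```

```bash
python3 - <<'E'
from ov import *
st()
im=r.camera("scene");crop("",im,"pics/sc19.png",195,185,65,65,9)
E
```

```text
t 27.5 tcpH [ 0.9  3.6 69.6] F_H [-0.8 -3.4 13. ] T [-0.52  0.3   0.01] w 13.2 toolx yaw -0.232 tz [ 0.002 -0.001 -1.   ]
```

View pics/sc19.png

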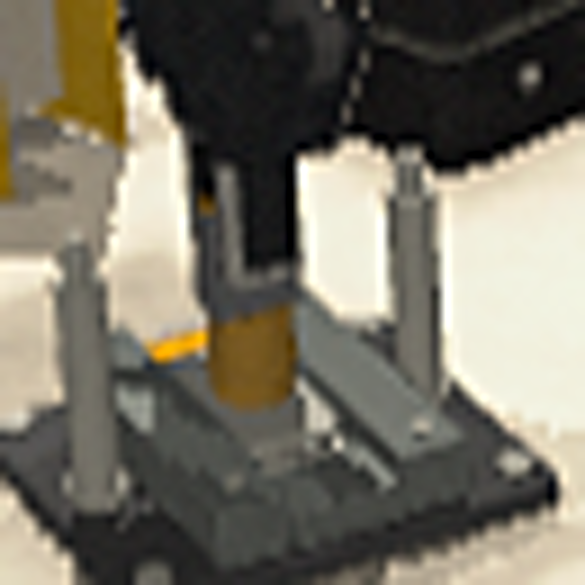

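>>> carry_out([
  {"delta_pos": [0,0,-0.2],"spin": 0,"grip": -1},
  {"delta_pos": [0,0,-0.3],"spin": 0,"grip": -1},
  {"delta_pos": [0,0,-0.4],"spin": 0,"grip": -1},
  {"delta_pos": [0,0,-0.5],"spin": 0,"grip": -1},
  {"delta_pos": [0,0.1,-0.6],"spin": 0,"grip": -1},
  {"delta_pos": [0,0.1,-0.5],"spin": 0,"grip": -1},
  {"delta_pos": [0,0.1,-0.4],"spin": 0,"grip": -1},
  {"delta_pos": [0,0,0],"spin": 0,"grip": -1},
])

```text
clock: 28.55
tcp_pos: [0.4726, 0.1627, 0.0977]
orientation: [0.993, -0.116, 0.0, -0.0]
ft_force: [-0.3, 0.1, -3.7]
grip_width: 0.013
```

```bash
python3 - <<'E'
from ov import *
st()
im=r.camera("scene");cv2.imwrite("pics/full20.png",im[:,:,::-1])
z=r.get_obs()["tcp_pos"][2]*1e3
a=[cv2.resize(im[185:255,200:250],None,fx=7,fy=7,interpolation=cv2.INTER_CUBIC),draw(im,200,185,50,70,7,model(0,-25.,53),(0,255,0))]
cv2.imwrite("pics/sc20.png",np.hstack(a)[:,:,::-1])
cv2.imwrite("pics/top20.png",r.camera("top")[:,:,::-1])
E
```

```text
t 28.55 tcpH [ 0.4  0.9 97.7] F_H [-0.3  0.1 -3.7] T [-0.04 -0.03 -0.02] w 13.0 toolx yaw -0.232 tz [ 0.001  0.    -1.   ]
```

View pics/sc20.png

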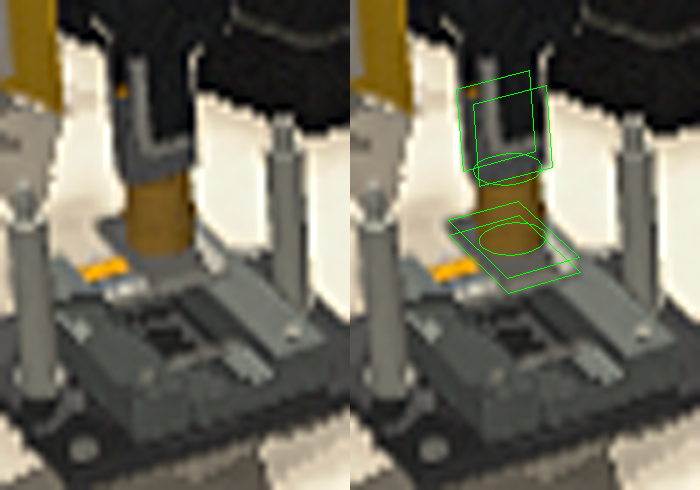

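View pics/full20.png

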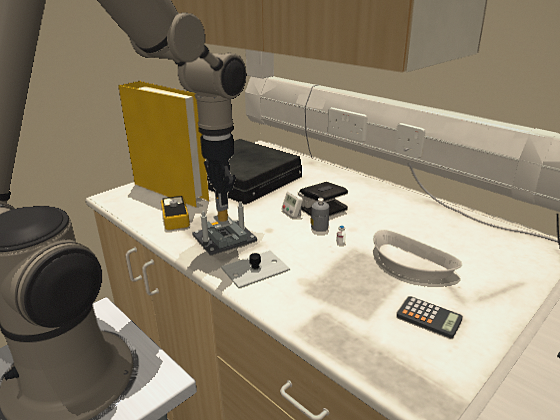

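View pics/top20.png

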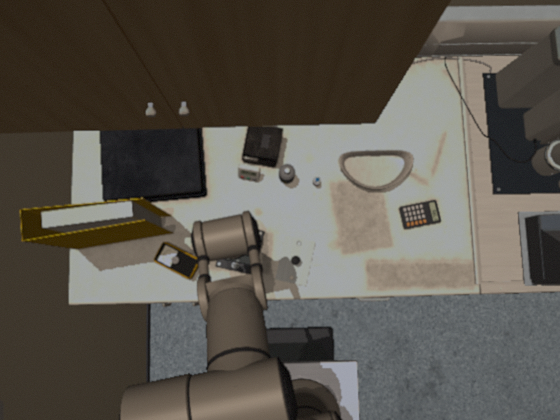

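```bash
python3 - <<'E'
from ov import *
st();print(abs(r.get_obs()["dq"]).max());print(r.sign_off())
E
```

```text
t 28.65 tcpH [ 0.2  0.8 97.3] F_H [-1.   0.5 -3.5] T [ 0.   -0.06  0.03] w 12.8 toolx yaw -0.232 tz [-0. -0. -1.]
0.002685119394175589
the job is handed in; nothing more can be done
None
```

The job is handed in at 28.7 s: the cover is on the worktop, and the carrier is out of its well and still held by its tab.

- **Cover:** I lifted it off the pins by its knob. It lies flat on the worktop about 16 cm to the right of the housing.
- **Tipping the yellow end:** I gripped the tab across its thickness and tipped the yellow end up past its roller, with the plain end down against the end wall. Moves can only turn the tool about its own axis, so I tipped the carrier by moving the tab sideways and slightly up.
- **Regrips:** I let go of the tab twice.
  - The first time, the carrier rested on the roller at about 11°. I took it across its width, tipped it to about 18° and slid it about 6 mm outwards onto the top of the yellow roller. During that slide it hung free for a moment on its own weight.
  - The second time, I set it down tipped at about 15° and took it across its thickness again.
- **Rocking back:** I rocked it level with the yellow end pressed on its roller at 7–13 N, until the plain end came up. Then I lifted it straight out.

**Last checks:**
- The wrist force was 3.5 N, about the carrier's weight, and the joints were still.
- The tool pointed straight down, with the grip 13 mm wide.
- The carrier's underside was about 50 mm above the worktop, roughly 20 mm clear of the block. It was over the well to within a few mm.
- The other objects looked unmoved in the pictures.
- The highest wrist force I read was about 50 N; force was read only at the end of each call.

The carrier's tilt and foot heights come from the arm's motion and coarse picture overlays. The cameras disagreed by a few mm, so I could not measure these directly.

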